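Mount the splined feed wheel on the carton-tape machine and hold it down

TASK

The tape machine on the packing bench needs its feed wheel back. Pick up the wheel with the square boss (not the spare idler with the round boss), turn it until its cross-shaped bore meshes with the splines of the machine's upright spindle, and slide it down until the spring plate under it is fully pressed to its stop. Finish while still holding the wheel pressed down there with the gripper, ready for a colleague to fit the clip, and leave the other things on the bench where they are.

Things in the scene. Friction and masses are not known exactly. Their poses are not given: they have to be found in the camera images.
- feed_boss (a point): Feed wheel, loose, flat on the bench: black ribbed disc, 72 mm diameter, 16 mm thick, with a square bare-metal boss 36 x 36 mm, 40 mm tall on top (0.15-0.31 kg). Point: on the axis at mid-boss, 36 mm above the underside, 20 mm below the top. x, y are normal to the boss's flats, z up. Grip across opposite flats; the rim juts out 18 mm below, so keep fingertips over 16 mm above the underside.
- spindle_top (a point): Top centre of the tape machine's upright steel spindle, 108 mm above the bench, 38 mm above the deck. Four splines in a cross: two blades 26 mm long, 6 mm thick, along this point's x and y, top edges rounded (3 mm); z up. Braked: turns about z only above 0.35 N m. The spring plate's top is 20 mm below this point when up, 32 mm when fully pressed.
- spring_plate (a joint): Travel of the round dark steel spring plate (60 mm diameter) around the spindle's foot, on which the wheel's underside comes to rest: 0 up, 0.012 m fully pressed on its stop. It pushes up with 5 N when up and 11 N when fully down; the weight of the wheel does not press it down.
- feed_wheel: The same feed wheel: origin at the centre of its underside, axes as feed_boss. A cross-shaped bore runs right through it from top to bottom: two crossing slots, 29 mm long and 9 mm wide, along x and y (square with the boss's flats), so it fits the spindle at any of four quarter turns.
- machine: Fixed tape machine, grey box 220 x 340 mm with a flat steel deck 70 mm above the bench. Origin on the bench under its middle; spindle axis 80 mm along its -y. A cardboard-coloured tape reel (104 mm diameter, rising 60 mm above the deck, low fence behind it) stands 95 mm along +y; two guide posts 25 mm tall stand 130 mm from the spindle; else only bolt heads.
- idler_boss (a point): The spare idler wheel, loose, to be left alone: the same 72 mm rubber-rimmed disc, but with a round tubular boss of 36 mm diameter and a plain round bore. The point is on its axis 36 mm above the bench. The two wheels may have swapped places.
- tin_mid (a point): A food tin, 74 mm diameter, 105 mm tall, on the bench; its middle. Leave alone.
- tape_mid (a point): A spare roll of tape lying flat, 100 mm diameter, 48 mm tall; its middle. Leave alone.
- jar_mid (a point): A glass jar with a white lid, 70 mm diameter, 100 mm tall; its middle. Leave alone.
Mind the look-alikes: they are no part of the job. What is shaped like the feed_wheel but blue or purple is not meant.

How it is judged:
By the outcome, as a careful person would: the job done as asked, in the order asked, and still so for the second after the job is handed in, while the arm keeps its last pose, push and grip.
It also fails if it takes over 48 s, if anything falls off the work surface, if the arm or the gripper's body presses on something with over 40 N, if the wrist force passes 120 N, or if a joint passes its speed limit or range.

ROBOT

A 6-joint arm with a two-finger parallel gripper is mounted at the origin on the work surface. World frame = base frame: x ahead of the robot, y to its left, z up, the work surface at z = 0. Lengths are in mm, angles in rad, forces in N, time in s.
With the tool pointing down it reaches from about 425 to 950 mm from the base axis. Payload 14.7 kg.
Tool frame: the origin (TCP) lies where the fingers leave the gripper's body, on its centre line; the fingertips stand 73 mm ahead of it and the grasp point (between the pads) lies hold_point_z ahead of it (hold_point_z is the distance from the TCP to the grasp point, in mm); z points along the fingers, y is the direction in which the jaws open and shut (so a half turn about z gives the same grasp; the last joint's range is limited). The gripper opens to 85 mm and grips with 20 to 120 N. Pads are 22 mm wide; open, the fingers measure 114 mm over their backs; the gripper's body (76 mm by 85 mm) begins 54 mm behind the grasp point. The pads swing forward as they close: fully open they stand 13 mm farther back than shut.
Start: joints at [1.264, 0.48, 1.596, -0, 1.065, -0.047], TCP at [166.953, 628.188, 303.897] pointing down, gripper open.
Joint ranges: [-2.75, 2.75], [-0.82, 2.05], [0.23, 2.67], [-1.56, 4.7], [0.09, 2.69], [-2.92, 2.92]. Speed limits (rad/s): [1.89, 1.89, 2.39, 3.01, 3.01, 3.01].

INTERFACE

Orientations are given as a unit quaternion [w, x, y, z].
In Python, from cell import observe, grab_frame, camera_info, finish_job, hold_point_z gives the robot as it stands.
- The arm moves only by the tool play_rows, never from a script. Its argument "plan" is a list that holds one entry, the list of rows, each a list of 5 numbers: the shift along the world's x, y, z in m, then the turn about the world's z in rad, then the opening, from 0 (shut) to 1 (fully open). A call has 1 to 20 rows; each row shifts and turns the pose as measured when the row begins; what a row does not reach is not made up. A row lasts 1/10 s, in which the tool goes at most 50 mm and 8.59 degrees, less where a joint would pass 70% of its speed; a pose out of reach is approached as far as the arm can. A call is refused whole if a number of a shift passes 0.05 or a number of a turn 0.15, either way. A call with a gripper value outside its range is refused whole. The fingers move at their own pace and stop on an object; "grip_force" is the grip in N (left out, the last holds). Time passes only in rows, so rows that do not move let the fingers close. It gives the time, the measured TCP pose, the force and the opening at its end, in the units of the state.
- observe(): the state, without advancing time (a new reading comes with each control period).
- grab_frame(name): name is "scene" or "top" or "wrist"; returns the picture (420x560x3 uint8, red, green, blue); there is no depth.
- camera_info(name): a dict with "fx", "fy", "cx", "cy" (pixels), "R" (3x3) and "t" (3): a world point X has camera coordinates R X + t. Camera axes: x right, y down, z forward; pixel columns grow to the right and rows downward; lengths in mm; the calibration is good to about 2 mm. A picture is of the moment at which its call begins: read the wrist's pose just before it. camera_info takes no time and is no camera call; for the wrist camera it gives the pose at the moment of the call.
- finish_job(): hands the job in, once; it reports no verdict.
The state is a dict: "t": time; "qpos": joint angles; "joint_velocities": joint speeds; "effort": joint torques, N m; "eef_pos": TCP position; "tcp_rot": TCP orientation; "force": force on the tool from outside, world axes, zero at the start; "moment": the same for the moment, N m; "grip_width": finger opening in mm.
Only numpy, scipy, OpenCV 4.12 (cv2) and the standard library are available. Lean on these libraries where they do the work, as an engineer would, in place of code of your own. Each camera call takes 0.05 s, during which the arm holds its last target.

## Working session

There is one attempt and no reset: what is moved stays moved. The work goes in short steps, Python scripts to look and compute and a tool call to move; the robot and the scene stay as the last step left them, time stands still between calls to the robot, and variables do not carry over. Pictures are saved under pics/ and viewed, and the job is handed in when it is done.

Besides the shell and the picture viewer there is one more tool, called by a JSON object that holds its "method" and its "body", one argument or row to a line. play_rows: Moves the arm, as the interface text tells. Its arguments: {"type":"object","properties":{"plan":{"type":"array"},"grip_force":{"type":"number"}},"required":["plan"]}

```bash
ls; mkdir -p pics; python3 - <<'E'
from cell import *
import cv2
s=observe();print(s)
try: print(hold_point_z())
except Exception as e: print(hold_point_z)
for n in ("scene","top","wrist"):
    im=grab_frame(n);cv2.imwrite(f"pics/{n}0.png",im[:,:,::-1]);c=camera_info(n);print(n,c)
E
```

```text
pics
{'t': 0.0, 'qpos': array([ 1.26437575e+00,  4.80817410e-01,  1.59691226e+00,  2.61397058e-05,
        1.06510515e+00, -4.65883935e-02]), 'joint_velocities': array([ 0.00032653,  0.00059302,  0.00106588, -0.00030945,  0.00111955,
        0.00033737]), 'effort': array([-1.90765153e-03, -9.50655985e+01, -4.30147576e+01, -1.50040159e-04,
        1.28116351e-02,  1.24957521e-05]), 'eef_pos': array([166.85773292, 627.85866814, 303.26739553]), 'tcp_rot': array([-1.20307902e-04,  1.29557202e-01,  9.91571755e-01, -6.09425247e-04]), 'force': array([-0.34651786, -0.42890291,  0.8335638 ]), 'moment': array([ 0.01022657,  0.00676328, -0.03656599]), 'grip_width': 85.4971780167349}
53.900000000000006
scene {'fx': 500.1658422857746, 'fy': 500.1658422857746, 'cx': 279.2317204236749, 'cy': 211.70056133430515, 'R': array([[-0.51224044,  0.85884055, -0.0016245 ],
       [ 0.72632316,  0.43219179, -0.53447631],
       [-0.45832783, -0.27496029, -0.84518189]]), 't': array([ 239.28261816, -411.37481923, 1790.37541362])}
top {'fx': 467.4979284445952, 'fy': 467.4979284445952, 'cx': 290.74777806636934, 'cy': 211.50239179159496, 'R': array([[-9.32952352e-03, -9.99955964e-01, -1.01526824e-03],
       [-9.93664486e-01,  9.38453415e-03, -1.11994733e-01],
       [ 1.11999329e-01, -3.60215064e-05, -9.93708282e-01]]), 't': array([  56.19374594,  605.47027507, 1437.55927143])}
wrist {'fx': 293.9835816607236, 'fy': 293.9835816607236, 'cx': 277.3905276851828, 'cy': 214.21262315531249, 'R': array([[ 2.56247873e-01,  9.66611077e-01, -2.30850169e-04],
       [ 9.30479769e-01, -2.46604790e-01,  2.70912306e-01],
       [ 2.61809907e-01, -6.96355038e-02, -9.62604004e-01]]), 't': array([-650.36481964,  -35.87841104,  377.65627637])}
```

View pics/scene0.png

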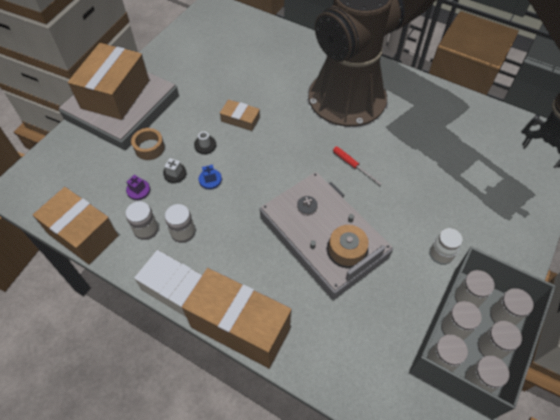

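View pics/top0.png

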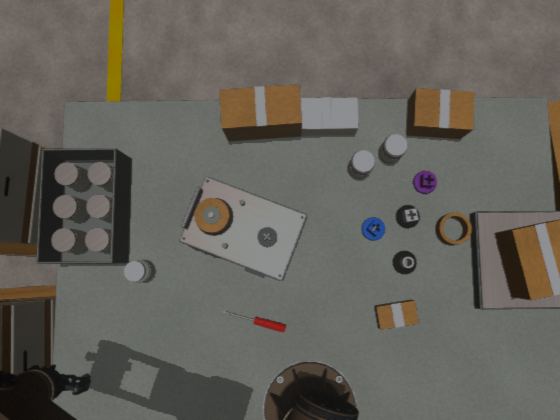

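View pics/wrist0.png

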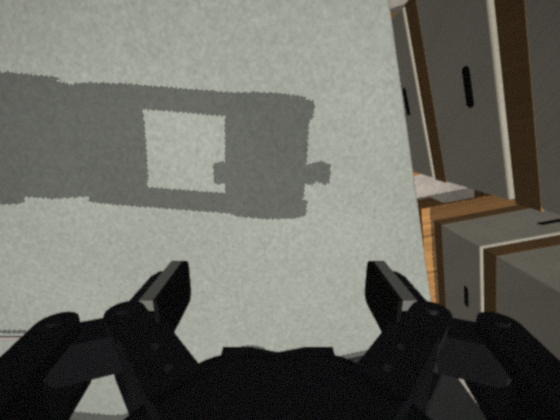

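In the top view there are four candidates:
- (408,216): black, square boss with a cross bore
- (404,262): black, round boss, so the idler
- (373,229): blue look-alike
- (425,182): purple look-alike

I choose (408,216) and will check it in a crop. The spindle is at (267,237), and the reel is at (212,215).

```bash
cat > h.py <<'E'
import numpy as np
def ray(c,uv,z):
    R=np.array(c["R"]);t=np.array(c["t"]);o=-R.T@t
    d=R.T@np.array([(uv[0]-c["cx"])/c["fx"],(uv[1]-c["cy"])/c["fy"],1])
    return o+d*(z-o[2])/d[2]
def proj(c,X):
    p=np.array(c["R"])@np.array(X,float)+np.array(c["t"]); return np.array([c["fx"]*p[0]/p[2]+c["cx"],c["fy"]*p[1]/p[2]+c["cy"]])
def tri(c1,u1,c2,u2):
    A=[];b=[]
    for c,u in((c1,u1),(c2,u2)):
        P=np.hstack([np.array(c["R"]),np.array(c["t"])[:,None]])
        x=(u[0]-c["cx"])/c["fx"];y=(u[1]-c["cy"])/c["fy"]
        for r in(x*P[2]-P[0],y*P[2]-P[1]):A.append(r[:3]);b.append(-r[3])
    return np.linalg.lstsq(np.array(A),np.array(b),rcond=None)[0]
E
python3 - <<'E'
import cv2,numpy as np
from h import *
from cell import camera_info
t=cv2.imread("pics/top0.png");s=cv2.imread("pics/scene0.png")
a=cv2.resize(t[190:280,350:440],(400,400),interpolation=3)
b=cv2.resize(s[120:195,145:220],(400,400),interpolation=3)
cv2.imwrite("pics/crop1.png",np.hstack([a,b]))
a=cv2.resize(t[215:260,245:290],(400,400),interpolation=3)
b=cv2.resize(s[180:225,285:330],(400,400),interpolation=3)
cv2.imwrite("pics/crop2.png",np.hstack([a,b]))
ct=camera_info("top");cs=camera_info("scene")
for n,uv,z in (("feed",(411,215),56),("idler",(407,262),56),("blue",(375,227),56),("purple",(427,181),56),("spindle",(267,236),108),("reel",(212,214),130),("jars",(362,158),100),("jar2",(395,145),105),("tape",(455,228),48)):
    print(n,ray(ct,uv,z).round())
E
```

```text
feed [ 589. -322.   56.]
idler [ 445. -304.   56.]
blue [ 553. -209.   56.]
purple [ 695. -376.   56.]
spindle [525. 122. 108.]
reel [590. 282. 130.]
jars [ 760. -168.  100.]
jar2 [ 799. -269.  105.]
tape [ 548. -459.   48.]
```

View pics/crop1.png

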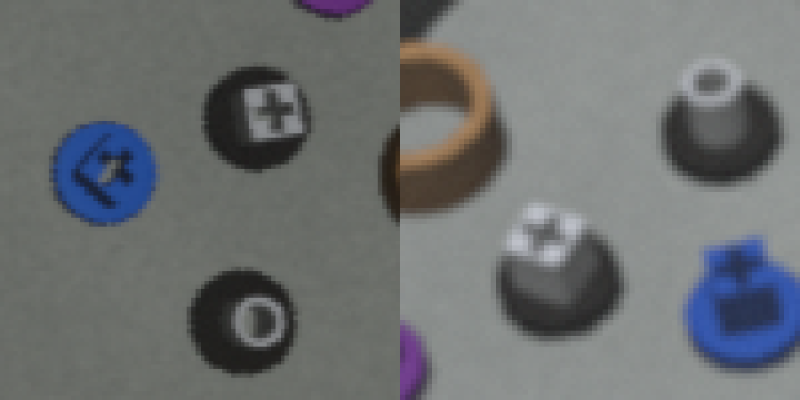

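View pics/crop2.png

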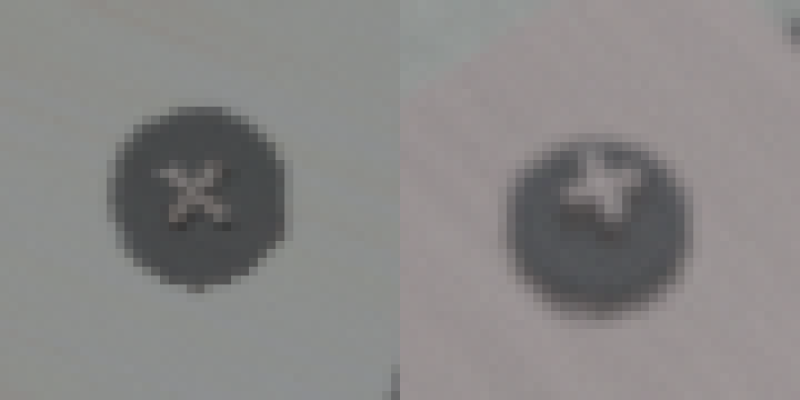

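The crop confirms that the wheel at (411,215) has the square boss with a cross bore, and that (407,262) is the round idler. The spindle cross is at (267,236). I'll work out where to hover so the wrist camera can see the spindle.

```bash
python3 - <<'E'
import numpy as np
from h import *
from cell import *
c=camera_info("wrist");s=observe()
R=c["R"];o=-R.T@c["t"];e=s["eef_pos"]
print("cam-tcp",o-e,"axis",R[2])
for z in(56,108): print(z,ray(c,(278,190),z)-e, ray(c,(278,240),z)-e)
ct=camera_info("top");cs=camera_info("scene")
print("spindle tri",tri(ct,(245+193/8.89,215+190/8.89),cs,(285+198/8.89,180+182/8.89)))
print("boss tri",tri(ct,(350+273/4.444,190+112/4.444),cs,(145+(545-400)/5.333,120+233/5.333)))
E
```

```text
cam-tcp [-65.72308174  18.13520616  69.67505684] axis [ 0.26180991 -0.0696355  -0.962604  ]
56 [  -5.93316982    2.89973951 -247.42815327] [  50.45300116  -12.01430285 -247.42815327]
108 [ -15.73778649    5.39811934 -195.42815327] [  31.40192846   -7.07025177 -195.42815327]
spindle tri [523.37412073 124.69925588 102.61303791]
boss tri [ 587.43922259 -322.00903548   50.47791757]
```

{"method": "play_rows", "body": {
  "plan": [
    [[0.026,-0.036,0,0,1],[0.026,-0.036,0,0,1],[0.026,-0.036,0,0,1],[0.026,-0.036,0,0,1],[0.026,-0.036,0,0,1],[0.026,-0.036,0,0,1],[0.026,-0.036,0,0,1],[0.026,-0.036,0,0,1],[0.026,-0.036,0,0,1],[0.026,-0.036,0,0,1],[0.026,-0.036,0,0,1],[0.026,-0.036,0,0,1],[0.026,-0.036,0,0,1],[0,0,0,0,1],[0,0,0,0,1]]
  ]
}}

```text
t: 1.65
eef_pos: [513.0, 139.1, 301.3]
tcp_rot: [-0.0, 0.128, 0.992, -0.001]
force: [0.4, 1.1, 0.5]
grip_width: 85.6
```

```bash
python3 - <<'E'
import cv2
from h import *
from cell import *
s=observe();c=camera_info("wrist");im=grab_frame("wrist")[:,:,::-1]
cv2.imwrite("pics/w1.png",im)
import pickle;pickle.dump((c,s),open("w1.pkl","wb"))
print(s["eef_pos"],s["qpos"].round(2),proj(c,(524,123,108)))
E
```

```text
[513.04913502 139.08652277 301.33621449] [ 0.21  0.32  1.87 -0.    0.95 -1.1 ] [263.11225093 223.27472845]
```

View pics/w1.png

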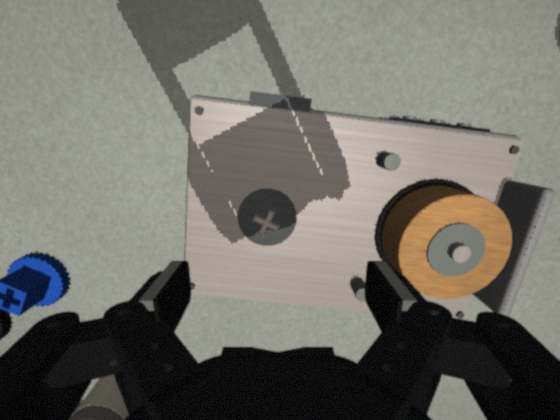

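The wrist view shows the spindle cross at (265,221) on the dark plate, with the reel at right. I'll segment the cross.

```bash
cat > cross.py <<'E'
import cv2,numpy as np
from h import *
def cross_axes(pts):
    """pts Nx2 mm; 4-fold angle of cross via 4th harmonic about centroid"""
    c=pts.mean(0);d=pts-c;z=(d[:,0]+1j*d[:,1]);
    a=np.angle((z**4).sum())/4
    return c,a
E
python3 - <<'E'
import pickle
from cross import *
c,s=pickle.load(open("w1.pkl","rb"))
im=cv2.imread("pics/w1.png");u0,v0,n=230,185,70
cr=im[v0:v0+n,u0:u0+n]
big=cv2.resize(cr,(560,560),interpolation=3)
big=np.clip(big.astype(float)*1.8,0,255).astype(np.uint8)
cv2.imwrite("pics/w1c.png",big)
# within 15px of center: brown-ish/bright (red channel) vs plate
g=cr[:,:,2].astype(int);b=cr[:,:,0].astype(int)
yy,xx=np.mgrid[:n,:n];near=np.hypot(xx-35,yy-36)<22
print(np.percentile(g[near],[5,25,50,75,90,98]))
print("\n".join(" ".join("%3d"%v for v in r[18:54]) for r in g[18:54]))
E
```

```text
[ 47.  50.  55.  87.  96. 109.]
 53  50  52  45  52  44  53  51  52  50  49  50  54  48  51  48  57  50  49  50  53  46  48  49  48  47  52  50  51  45  49  51  48  51  46  49
 48  52  52  50  50  50  48  49  48  52  53  51  49  51  50  49  49  51  48  48  50  48  56  55  52  48  48  47  48  45  46  49  47  46  48  48
 55  53  53  51  50  52  52  49  50  46  47  49  51  49  55  53  46  49  50  51  48  50  50  49  48  49  47  48  48  50  47  48  47  47  45  49
 52  51  52  55  50  47  50  50  54  57  52  50  51  54  50  51  48  53  46  55  53  55  54  55  56  51  49  49  47  50  54  50  48  49  51  50
 53  46  51  48  52  50  49  55  51  50  52  53  54  50  53  50  51  52  52  55  51  49  58  58  54  54  52  52  51  49  51  54  50  53  46  52
 54  49  49  48  52  52  51  51  50  52  49  51  52  48  51  55  50  51  54  50  54  54  56  59  56  57  55  54  55  51  50  51  49  46  48  50
 48  49  49  49  51  49  47  50  50  49  50  50  49  51  50  48  51  53  48  48  54  60  63  61  59  58  52  57  45  49  50  54  52  53  51  49
 50  55  51  53  47  50  52  51  50  48  55  54  47  49  48 
[... 3415 characters left out ...]
  53  66  80  83  88  89  88  94  94  98  96  89  85  89  86  86  93  88  86  89  88  86  90  89  90  87  85  86  88  87  84
 54  55  56  55  63  68  74  83  87  83  89  85  88  85  97  98  91  89  90  92  88  86  88  87  91  85  88  87  87  90  86  89  88  88  88  83
 64  66  68  74  80  84  84  84  89  88  86  86  87  88  97 104  95  90  83  86  89  87  86  86  86  87  85  88  92  87  88  87  87  88  89  89
 87  87  83  84  85  89  84  90  85  89  88  87  85  89  89  94  93  86  87  89  88  87  87  85  88  88  87  86  90  89  86  87  86  88  88  88
114  94  87  89  87  85  88  86  84  90  88  88  88  88  90  87  87  89  88  84  87  89  89  86  86  88  87  90  84  89  85  87  84  89  88  91
```

View pics/w1c.png

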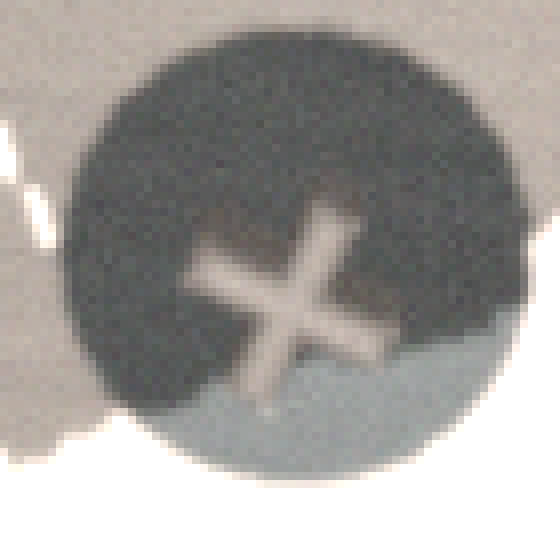

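```bash
python3 - <<'E'
import pickle
from cross import *
c,s=pickle.load(open("w1.pkl","rb"))
im=cv2.imread("pics/w1.png").astype(int);u0,v0,n=230,185,70
cr=cv2.GaussianBlur(im.astype(np.float32),(3,3),0)[v0:v0+n,u0:u0+n]
yy,xx=np.mgrid[:n,:n];near=np.hypot(xx-35,yy-36)<18
for th in(80,86,92):
    m=near&(cr[:,:,2]>th)&(cr[:,:,2]-cr[:,:,0]>4)
    k,l,st,_=cv2.connectedComponentsWithStats(m.astype(np.uint8));m=l==1+np.argmax(st[1:,4])
    p=np.array([ray(c,(x+u0,y+v0),108)[:2] for y,x in zip(*np.nonzero(m))])
    ctr,a=cross_axes(p)
    d=p-ctr;R=np.array([[np.cos(a),np.sin(a)],[-np.sin(a),np.cos(a)]]);q=d@R.T
    print(th,len(p),ctr.round(1),np.degrees(a).round(1),"ext",q.min(0).round(1),q.max(0).round(1),((q.min(0)+q.max(0))/2)@R+ctr)
cv2.imwrite("pics/m.png",cv2.resize(m.astype(np.uint8)*255,(420,420),interpolation=0))
# deck edge angle
for uv in((195,98),(518,135),(187,285)): print(ray(c,uv,70).round(1))
E
```

```text
80 251 [524.9 125.6] -40.4 ext [-12.6 -12.4] [12.4 12. ] [524.73387146 125.51371888]
86 215 [525.1 125.5] -40.1 ext [-12.4 -12.1] [12.2 12. ] [525.03882394 125.51227074]
92 178 [524.9 125.6] -39.7 ext [-11.7 -11.6] [12.1 11.2] [524.90794853 125.36208738]
[397.4  88.5  70. ]
[510.9 386.2  70. ]
[584.2  14.4  70. ]
```

View pics/m.png

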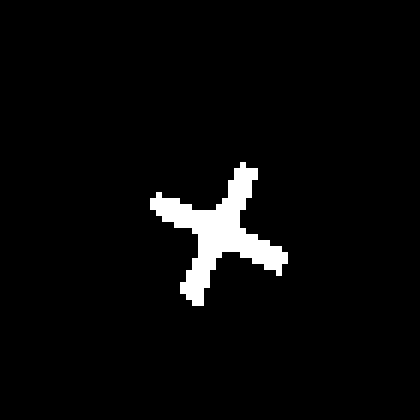

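The spindle is at (525.0,125.5) with an angle of about -40° (equivalent to +50°). The extent of about 25 mm agrees with 26 mm, and the centre agrees with the top view. Next I'll go over the feed wheel with the tool y axis near 6°.

{"method": "play_rows", "body": {
  "plan": [
    [[0.006,-0.038,0,-0.1,1],[0.006,-0.038,0,-0.1,1],[0.006,-0.038,0,-0.1,1],[0.006,-0.038,0,-0.1,1],[0.006,-0.038,0,-0.1,1],[0.006,-0.038,0,-0.1,1],[0.006,-0.038,0,-0.1,1],[0.006,-0.038,0,-0.1,1],[0.006,-0.038,0,-0.1,1],[0.006,-0.038,0,-0.1,1],[0.006,-0.038,0,-0.1,1],[0.006,-0.038,0,-0.1,1],[0,0,0,0,1],[0,0,0,0,1]]
  ]
}}

```text
t: 3.1
eef_pos: [584.9, -314.7, 300.9]
tcp_rot: [-0.001, 0.675, 0.738, 0.001]
force: [-0.3, 0.7, -0.1]
grip_width: 85.1
```

```bash
python3 - <<'E'
import cv2
from h import *
from cell import *
s=observe();c=camera_info("wrist");im=grab_frame("wrist")[:,:,::-1]
cv2.imwrite("pics/w2.png",im)
import pickle;pickle.dump((c,s),open("w2.pkl","wb"))
print(s["eef_pos"],s["qpos"].round(2),s["tcp_rot"],np.degrees(np.arctan2(c["R"][0][1],c["R"][0][0])),proj(c,(588,-322,56)))
E
```

```text
[ 584.92565305 -314.65642262  300.8828729 ] [-0.54  0.5   1.56  0.    1.08 -0.63] [-1.10813812e-03  6.74766617e-01  7.38030042e-01  6.64374559e-04] 5.169522913169494 [278.95619457 204.60596901]
```

View pics/w2.png

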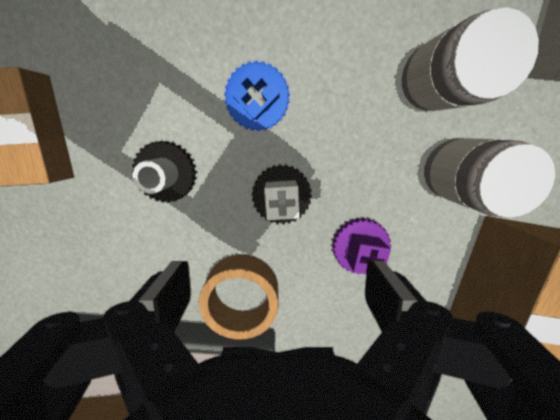

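The feed wheel's square boss is at (281,202), almost square with the tool. The blue look-alike is at (257,95), purple at (361,246) and the idler at (165,172). Now I'll measure the boss.

```bash
python3 - <<'E'
import pickle
from cross import *
c,s=pickle.load(open("w2.pkl","rb"))
im=cv2.imread("pics/w2.png");u0,v0,n=240,160,80
cr=im[v0:v0+n,u0:u0+n]
cv2.imwrite("pics/w2c.png",cv2.resize(cr,(640,640),interpolation=3))
g=cr[:,:,1]
print("\n".join(" ".join("%3d"%v for v in r[18:66:1]) for r in g[14:66:2]))
E
```

```text
100  85  77  49  28  26  29  25  25  16  23  24  29  26  23  24  22  24  25  23  27  24  26  21  29  24  23  24  21  29  24  14  25  22  26  20  30  28  25  22  24  23  28  17  34  66  99 106
 52  28  25  21  21  27  34  22  27  23  23  27  22  16  30  22  24  24  29  17  21  23  22  26  27  26  25  31  21  19  20  24  24  19  29  26  24  27  27  20  19  28  20  15  29  50  77  85
 29  25  26  25  19  21  25  23  16  25  26  19  22  25  18  24  24  25  24  26  29  23  22  25  24  26  23  23  22  24  26  18  32  27  26  30  25  29  24  25  25  22  25  18  25  26  22  29
 29  30  32  26  28  22  25  22  24  26  30  33  28  31  32  32  37  36  35  37  40  37  43  46  44  47  44  45  45  51  51  54  57  57  61  59  59  54  35  20  23  28  26  28  25  25  28  25
 24  19  26  29  28  21  29  38  65  71  68  68  72  75  77  83  82  84  86  86  89  86  90  87  89  90  90  88  88  88  89  90  91  92  92  95  91  81  54  37  24  23  20  23  19  28  28  24
 26  22  27  22  26  32  35  62  84  91  93  91  94  95  94  94  93  94  95  93  94  95  94  89  92  94  94  93  94  91  92  94  92  90  91 
[... 3191 characters left out ...]
 157 152 151 149 147 145 144 143 141 144 141 142 145 140 138 137 136 131 135 158 165 164 181 181 147 145 164 178 178 175 175
111 109 111 107 111 108 106  88  86  98 107 104  87  82  79  77  74  74  63  56  59  56  46  48  52  55  59  48  46  46  41  47  52  68  85  78  71  83 128 174 179 175 171 173 178 179 180 179
114 113 111 112 113 112 113 112 108 112 112 106  90  89 100 122 121 102  60  45  59  86  83  76  52  46  62  99 112 100  75  74 112 160 175 170 163 165 173 180 177 178 178 177 179 181 183 181
113 114 112 113 111 113 110 110 112 112 114 122 135 162 171 176 175 162 133 124 131 159 165 160 133 121 131 158 169 166 159 168 172 180 184 184 186 184 180 178 176 173 176 176 177 182 181 177
```

View pics/w2c.png

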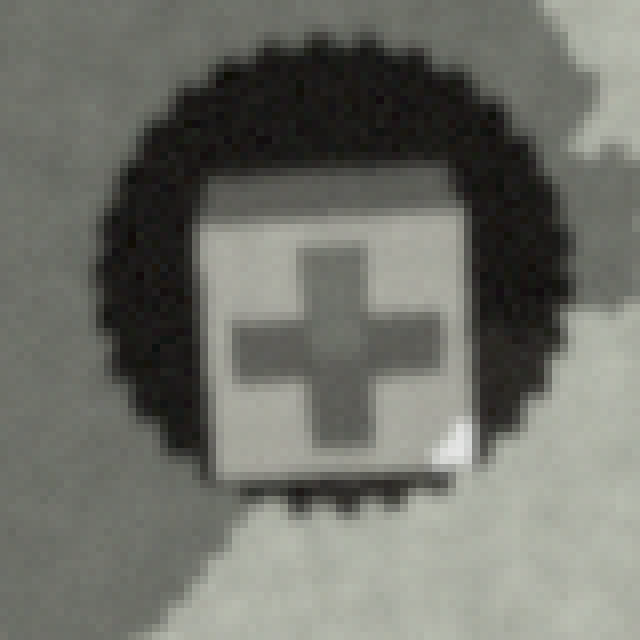

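```bash
python3 - <<'E'
import pickle
from cross import *
c,s=pickle.load(open("w2.pkl","rb"))
cs=[(200,222),(465,212),(472,472),(212,480)]
P=np.array([ray(c,(240+x/8-.45,160+y/8-.45),56)[:2] for x,y in cs])
print(P.round(1),P.mean(0).round(1))
for i in range(4):
    d=P[(i+1)%4]-P[i];print(np.hypot(*d).round(1),np.degrees(np.arctan2(d[1],d[0])).round(1))
g=cv2.imread("pics/w2.png")[:,:,1][160:240,240:320]
m=np.zeros_like(g);m[30:56,29:56]=(g[30:56,29:56]<132)
p=np.array([ray(c,(x+240,y+160),56)[:2] for y,x in zip(*np.nonzero(m))])
ctr,a=cross_axes(p);print("bore",len(p),ctr.round(1),np.degrees(a))
d=p-ctr;R=np.array([[np.cos(a),np.sin(a)],[-np.sin(a),np.cos(a)]]);q=d@R.T;print(q.min(0),q.max(0))
print(((q.min(0)+q.max(0))/2)@R+ctr, s["eef_pos"])
E
```

```text
[[ 570.7 -304.2]
 [ 606.3 -299.6]
 [ 611.2 -336. ]
 [ 575.2 -340.4]] [ 590.9 -320. ]
35.9 7.3
36.7 -82.2
36.3 -173.0
36.5 97.1
bore 347 [ 590.9 -320. ] 8.480891388481265
[-14.22200647 -13.82221998] [14.62791404 13.67916785]
[ 591.12154081 -320.02139838] [ 584.92565305 -314.65642262  300.8828729 ]
```

The boss sides measure about 36.3 mm and the bore about 28.5 mm, so both match. The wheel centre is (590.9,-320.0) at 7.5°. Now I'll descend partway and align.

{"method": "play_rows", "body": {
  "plan": [
    [[0.003,-0.003,-0.02,0.02,1],[0.003,-0.0025,-0.03,0.02,1],[0,0,-0.03,0,1],[0,0,-0.03,0,1],[0,0,-0.02,0,1],[0,0,0,0,1],[0,0,0,0,1]]
  ]
}}

```text
t: 3.85
eef_pos: [593.2, -307.9, 169.7]
tcp_rot: [-0.0, 0.653, 0.758, 0.001]
force: [0.1, -0.1, 0.6]
grip_width: 85.7
```

```bash
python3 - <<'E'
import cv2
from h import *
from cell import *
s=observe();c=camera_info("wrist");im=grab_frame("wrist")[:,:,::-1]
cv2.imwrite("pics/w3.png",im)
import pickle;pickle.dump((c,s),open("w3.pkl","wb"))
print(s["eef_pos"],hold_point_z,np.degrees(np.arctan2(c["R"][0][1],c["R"][0][0])),proj(c,(590.9,-320,56)))
E
```

```text
[ 593.18800365 -307.91804111  169.72091877] 53.900000000000006 8.571789886459076 [270.17290445 256.04312971]
```

View pics/w3.png

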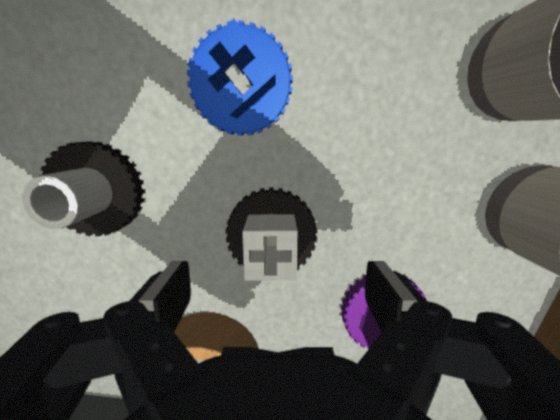

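The boss shows at (270,256), as predicted from the first measurement, so its position holds. The tool drifted about 12 mm in y, so I'll correct that before going down.

{"method": "play_rows", "body": {
  "plan": [
    [[-0.0012,-0.006,0,-0.01,1],[-0.0012,-0.006,0,-0.01,1],[0,0,0,0,1],[0,0,0,0,1]]
  ]
}}

```text
t: 4.3
eef_pos: [592.2, -321.4, 174.2]
tcp_rot: [0.003, 0.66, 0.751, 0.002]
force: [-0.4, -0.2, -0.1]
grip_width: 85.2
```

{"method": "play_rows", "body": {
  "plan": [
    [[-0.001,0.001,-0.012,0,1],[0,0,-0.012,0,1],[0,0,-0.012,0,1],[0,0,-0.012,0,1],[0,0,-0.012,0,1],[0,0,0,0,1],[0,0,0,0,1],[0,0,0,0,1]]
  ]
}}

```text
t: 5.1
eef_pos: [590.0, -319.9, 107.1]
tcp_rot: [0.001, 0.661, 0.751, 0.001]
force: [-0.0, -0.9, -0.2]
grip_width: 85.0
```

```bash
python3 - <<'E'
import cv2
from h import *
from cell import *
s=observe();c=camera_info("wrist");im=grab_frame("wrist")[:,:,::-1]
cv2.imwrite("pics/w4.png",im)
print(s["eef_pos"],s["joint_velocities"].round(3),np.degrees(np.arctan2(c["R"][0][1],c["R"][0][0])),proj(c,(590.9,-320,56)))
print(observe()["eef_pos"])
E
```

```text
[ 590.02505403 -319.87270549  107.0912491 ] [ 0.002 -0.    -0.005 -0.001  0.001  0.001] 7.351758658766701 [277.55343251 288.26133642]
[ 590.11331002 -319.91518759  107.31772565]
```

View pics/w4.png

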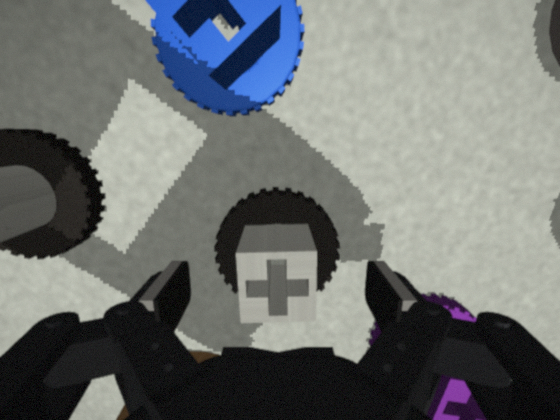

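The bore is at (277,288), between the pads and where predicted. Next I'll lower 10 mm and close.

{"method": "play_rows", "body": {
  "plan": [
    [[0.0008,0,-0.008,0,1],[0,0,-0.003,0,1],[0,0,0,0,0.6],[0,0,0,0,0.3],[0,0,0,0,0.2],[0,0,0,0,0.2],[0,0,0,0,0.2],[0,0,0,0,0.2],[0,0,0,0,0.2]]
  ],
  "grip_force": 60
}}

```text
t: 6.05
eef_pos: [591.6, -320.3, 97.0]
tcp_rot: [0.003, 0.661, 0.751, 0.002]
force: [0.6, 1.0, -0.9]
grip_width: 35.3
```

{"method": "play_rows", "body": {
  "plan": [
    [[0,0,0.01,0,0],[0,0,0.02,0,0],[0,0,0.03,0,0],[0,0,0.03,0,0],[0,0,0.03,0,0],[0,0,0.03,0,0],[0,0,0.01,0,0],[0,0,0,0,0],[0,0,0,0,0],[0,0,0,0,0]]
  ]
}}

```text
t: 7.05
eef_pos: [589.0, -318.8, 263.4]
tcp_rot: [0.001, 0.661, 0.751, 0.001]
force: [-0.8, -0.5, -2.7]
grip_width: 35.7
```

```bash
python3 - <<'E'
import cv2
from h import *
from cell import *
s=observe();c=camera_info("wrist");im=grab_frame("wrist")[:,:,::-1]
cv2.imwrite("pics/w5.png",im)
import pickle;pickle.dump((c,s),open("w5.pkl","wb"))
print(s["eef_pos"],s["force"],s["grip_width"],s["joint_velocities"].round(3),np.degrees(np.arctan2(c["R"][0][1],c["R"][0][0])),proj(c,s["eef_pos"]-[0,0,41]))
E
```

```text
[ 588.99787143 -318.75745554  263.42835599] [-0.79123949 -0.54293195 -2.7004566 ] 35.67491800352296 [ 0.001  0.012  0.013  0.002 -0.007 -0.002] 7.351135908823112 [275.69072986 299.93134722]
```

View pics/w5.png

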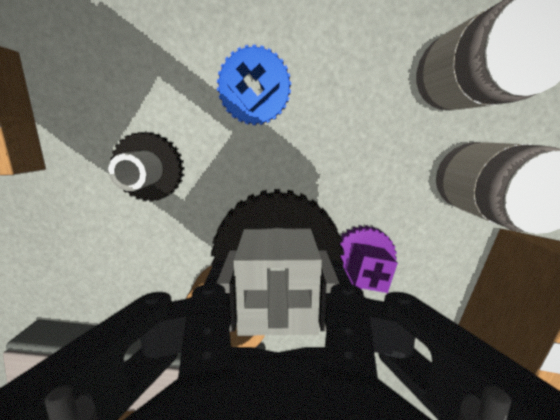

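The wheel is held, with about 2.7 N of weight and its bore at (278,298). I'll measure the bore offset relative to the TCP.

```bash
cat > bore.py <<'E'
import pickle,sys
from cross import *
def bore(png,c,s,ctr=(278,298),h=41,th=None,verbose=True):
    im=cv2.imread(png);g=cv2.GaussianBlur(im,(3,3),0)[:,:,1].astype(int)
    u,v=ctr;w=37
    sub=g[v-w:v+w,u-w:u+w];
    if th is None: th=(np.percentile(sub[5:-5,5:-5],20)+np.percentile(sub[5:-5,5:-5],75))/2
    m=(sub<th).astype(np.uint8)
    k,l,st,cc=cv2.connectedComponentsWithStats(m);i=l[w,w];m=l==i
    cv2.imwrite("pics/bm.png",np.hstack([cv2.resize(m.astype(np.uint8)*255,(400,400),interpolation=0),cv2.resize(sub.astype(np.uint8),(400,400))]))
    z=s["eef_pos"][2]-h
    p=np.array([ray(c,(x+u-w,y+v-w),z)[:2] for y,x in zip(*np.nonzero(m))])
    ce,a=cross_axes(p);R=np.array([[np.cos(a),np.sin(a)],[-np.sin(a),np.cos(a)]]);q=(p-ce)@R.T
    mid=((q.min(0)+q.max(0))/2)@R+ce
    print("th",th,len(p),"ctr",ce.round(2),"mid",mid.round(2),"ang",np.degrees(a).round(1),"ext",(q.max(0)-q.min(0)).round(1))
    d=mid-s["eef_pos"][:2];y=c["R"][0][:2]/np.hypot(*c["R"][0][:2]);x=np.array([-y[1],y[0]])
    print("offset world",d.round(2),"tool x,y",(d@x).round(2),(d@y).round(2),"tool yaw",np.degrees(np.arctan2(y[1],y[0])).round(2))
if __name__=="__main__":
    c,s=pickle.load(open("w5.pkl","rb"));bore("pics/w5.png",c,s)
E
python3 bore.py
```

```text
th 135.5 2064 ctr [ 589.68 -317.93] mid [ 589.68 -317.93] ang 7.3 ext [28.7 28.3]
offset world [0.68 0.83] tool x,y 0.73 0.78 tool yaw 7.35
```

View pics/bm.png

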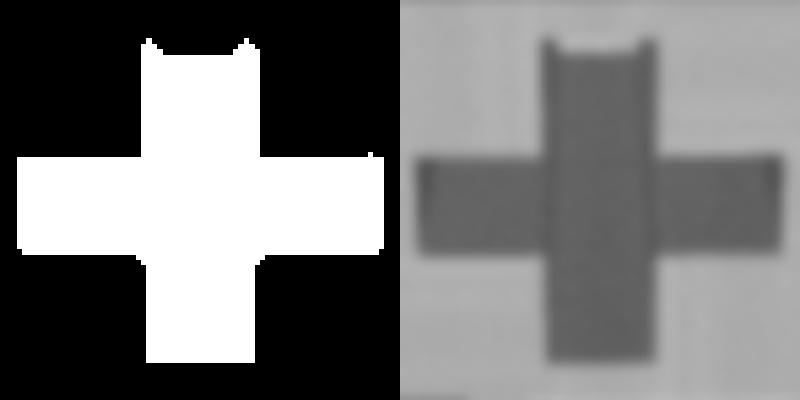

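The wheel is square with the tool and its offset is under 1 mm. I'll carry it towards the spindle, turning by about +43°, and stop about 60 mm short to re-measure the spindle at the final yaw.

{"method": "play_rows", "body": {
  "plan": [
    [[-0.001,0.02,0,0.05,0],[-0.002,0.036,0,0.07,0],[-0.002,0.036,0,0.07,0],[-0.002,0.036,0,0.07,0],[-0.002,0.036,0,0.07,0],[-0.002,0.036,0,0.07,0],[-0.002,0.036,0,0.07,0],[-0.002,0.036,0,0.07,0],[-0.002,0.036,0,0.07,0],[-0.002,0.036,0,0.06,0],[-0.001,0.03,0,0.05,0],[-0.001,0.015,0,0.03,0],[0,0,0,0,0],[0,0,0,0,0],[0,0,0,0,0],[0,0,0,0,0]]
  ]
}}

```text
t: 8.7
eef_pos: [554.3, 91.9, 247.6]
tcp_rot: [-0.012, 0.317, 0.948, -0.003]
force: [-0.5, 0.0, -2.4]
grip_width: 35.3
```

```bash
python3 - <<'E'
import cv2
from h import *
from cell import *
s=observe();c=camera_info("wrist");im=grab_frame("wrist")[:,:,::-1]
cv2.imwrite("pics/w6.png",im)
import pickle;pickle.dump((c,s),open("w6.pkl","wb"))
print(s["eef_pos"],s["force"],s["grip_width"],s["joint_velocities"].round(3),s["qpos"].round(2),np.degrees(np.arctan2(c["R"][0][1],c["R"][0][0])),proj(c,(525,125.5,108)))
E
```

```text
[554.26619018  91.90903061 247.55131168] [-0.47359344  0.02295403 -2.39736088] 35.3229908915537 [-0.008  0.002  0.002 -0.002  0.    -0.003] [ 0.11  0.43  1.84  0.    0.89 -0.82] 53.04042143826095 [291.80483444 171.76087571]
```

View pics/w6.png

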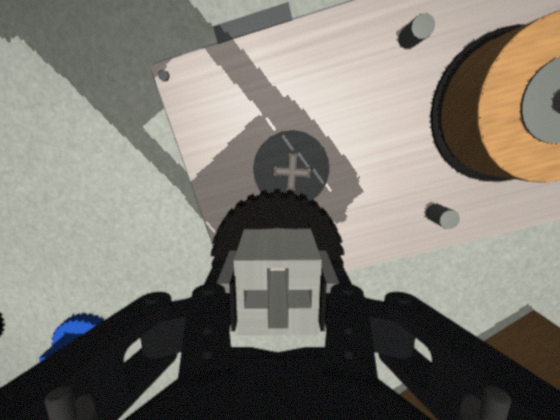

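The spindle cross is visible at (291,172), just ahead of the held wheel. I'll re-measure it and the tilt.

```bash
python3 - <<'E'
import pickle
from cross import *
from bore import bore
from scipy.spatial.transform import Rotation as Ro
c,s=pickle.load(open("w6.pkl","rb"))
q=s["tcp_rot"];M=Ro.from_quat([q[1],q[2],q[3],q[0]]).as_matrix();print("toolz",M[:,2].round(4))
im=cv2.imread("pics/w6.png");u0,v0,n=255,135,74
cr=cv2.GaussianBlur(im.astype(np.float32),(3,3),0)[v0:v0+n,u0:u0+n]
yy,xx=np.mgrid[:n,:n];near=np.hypot(xx-36,yy-37)<22
for th in(75,82,88):
    m=near&(cr[:,:,2]>th)&(cr[:,:,2]-cr[:,:,0]>4)
    k,l,st,_=cv2.connectedComponentsWithStats(m.astype(np.uint8));m=l==1+np.argmax(st[1:,4])
    p=np.array([ray(c,(x+u0,y+v0),108)[:2] for y,x in zip(*np.nonzero(m))])
    ctr,a=cross_axes(p)
    R=np.array([[np.cos(a),np.sin(a)],[-np.sin(a),np.cos(a)]]);q=(p-ctr)@R.T
    print(th,len(p),ctr.round(1),np.degrees(a).round(1),"ext",q.min(0).round(1),q.max(0).round(1),(((q.min(0)+q.max(0))/2)@R+ctr).round(1))
    if th==82: cv2.imwrite("pics/m2.png",np.hstack([cv2.resize(m.astype(np.uint8)*255,(400,400),interpolation=0),cv2.resize(np.clip(im[v0:v0+n,u0:u0+n,2]*1.6,0,255).astype(np.uint8),(400,400),interpolation=3)]))
bore("pics/w6.png",c,s)
E
```

```text
toolz [-2.410e-02  8.000e-04 -9.997e-01]
75 578 [524.7 125.7] -40.1 ext [-12.9 -12.8] [12.9 13.1] [524.8 125.8]
82 542 [524.7 125.7] -39.7 ext [-12.8 -12.8] [12.8 12.9] [524.7 125.8]
88 484 [524.7 125.7] -39.6 ext [-12.2 -12.8] [12.7 12.9] [524.9 125.6]
th 131.5 2066 ctr [553.7   92.67] mid [553.86  92.51] ang -36.7 ext [28.5 28.7]
offset world [-0.4  0.6] tool x,y 0.68 0.24 tool yaw 53.04
```

View pics/m2.png

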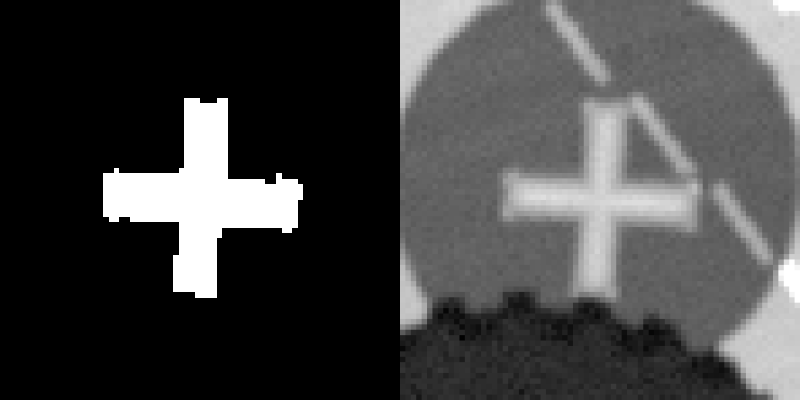

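{"method": "play_rows", "body": {
  "plan": [
    [[0,0.008,0,-0.025,0],[0,0.008,0,-0.025,0],[0,0.008,0,0,0],[0,0.008,0,0,0],[0,0,0,0,0],[0,0,0,0,0]]
  ]
}}

```text
t: 9.35
eef_pos: [554.9, 122.1, 247.6]
tcp_rot: [-0.011, 0.343, 0.939, -0.003]
force: [0.8, -0.1, -1.9]
grip_width: 35.2
```

{"method": "play_rows", "body": {
  "plan": [
    [[0.04,0,0,0,0],[0.04,0,0,0,0],[0,0,0,0,0],[0,0,0,0,0]]
  ]
}}

```text
t: 9.75
eef_pos: [636.2, 121.1, 247.2]
tcp_rot: [-0.012, 0.343, 0.939, -0.004]
force: [-0.5, -0.1, -2.9]
grip_width: 35.2
```

{"method": "play_rows", "body": {
  "plan": [
    [[-0.03,0,0.03,0,0],[-0.03,0,0.03,0,0],[-0.02,0,0.02,0,0],[0,0,0,0,0],[0,0,0,0,0]]
  ]
}}

```text
t: 10.25
eef_pos: [549.6, 119.8, 327.0]
tcp_rot: [-0.015, 0.343, 0.939, -0.005]
force: [0.1, -0.4, -3.1]
grip_width: 35.5
```

```bash
python3 - <<'E'
from cell import *
s=observe();print(s["eef_pos"],s["tcp_rot"],s["qpos"],s["effort"])
E
```

```text
[549.61501831 119.75549282 327.04956509] [-0.01468517  0.34258855  0.93935602 -0.00526293] [ 0.15794024  0.34747501  1.75291301  0.00578346  1.07199645 -0.71627057] [ 2.78677130e-01 -8.44137168e+01 -4.31714272e+01  7.21508218e-02
  6.07035980e-01  2.69371580e-02]
```

{"method": "play_rows", "body": {
  "plan": [
    [[0.03,0,-0.03,0,0],[0.03,0,-0.03,0,0],[0.02,0,-0.02,0,0],[0,0,0,0,0],[0,0,0,0,0]]
  ]
}}

```text
t: 10.75
eef_pos: [632.0, 119.1, 241.4]
tcp_rot: [-0.015, 0.342, 0.939, -0.005]
force: [-1.3, -0.5, -2.6]
grip_width: 35.4
```

{"method": "play_rows", "body": {
  "plan": [
    [[0,-0.036,0,-0.07,0],[0,-0.036,0,-0.07,0],[0,-0.036,0,-0.07,0],[0,-0.036,0,-0.07,0],[0,0,0,0,0]]
  ]
}}

```text
t: 11.25
eef_pos: [629.5, -28.1, 242.1]
tcp_rot: [-0.016, 0.473, 0.881, -0.003]
force: [0.1, 1.3, -3.3]
grip_width: 35.2
```

```bash
python3 - <<'E'
from cell import *
s=observe();print(s["eef_pos"],s["tcp_rot"],s["qpos"],s["qpos"][[1,2,4]].sum()-3.14159)
E
```

```text
[629.52613173 -28.12683486 242.0523271 ] [-0.01583025  0.47336038  0.88072044 -0.00329506] [-0.09568797  0.52926498  1.68164882  0.0075296   0.96243715 -0.68454177] 0.03176094860986911
```

{"method": "play_rows", "body": {
  "plan": [
    [[0,0,0.012,0,0],[0,0,0.012,0,0],[0,0,0.012,0,0],[0,0,0.012,0,0],[0,0,0.012,0,0],[0,0,0.012,0,0],[0,0,0,0,0]]
  ]
}}

```text
t: 11.95
eef_pos: [629.1, -25.4, 323.9]
tcp_rot: [-0.014, 0.472, 0.882, -0.002]
force: [0.6, 0.0, -3.5]
grip_width: 35.0
```

{"method": "play_rows", "body": {
  "plan": [
    [[0,0,-0.035,0,0],[0,0,-0.035,0,0],[0,0,0,0,0]]
  ]
}}

```text
t: 12.25
eef_pos: [629.7, -25.0, 253.9]
tcp_rot: [-0.012, 0.471, 0.882, -0.002]
force: [-0.4, 0.3, -2.3]
grip_width: 35.2
```

{"method": "play_rows", "body": {
  "plan": [
    [[0,0,0.035,0,0],[0,0,0.035,0,0],[0,0,0,0,0],[0,0,-0.035,0,0],[0,0,-0.035,0,0],[0,0,0,0,0]]
  ]
}}

```text
t: 12.85
eef_pos: [630.3, -24.7, 260.0]
tcp_rot: [-0.012, 0.471, 0.882, -0.001]
force: [-1.3, 0.2, -3.9]
grip_width: 35.2
```

The tool has a residual tilt of about 1.4° that extra moves don't remove. It fits within the ±1.5 mm clearance, so I'll include it in the alignment and approach gently.

{"method": "play_rows", "body": {
  "plan": [
    [[-0.009,0.014,0,0.028,0],[-0.009,0.014,0,0.028,0],[-0.009,0.014,0,0.028,0],[-0.009,0.014,0,0.028,0],[-0.009,0.014,0,0.028,0],[-0.009,0.014,0,0.028,0],[-0.009,0.014,0,0.028,0],[-0.009,0.014,0,0.028,0],[-0.009,0.014,0,0.028,0],[-0.009,0.014,0,0.028,0],[0,0,0,0,0],[0,0,0,0,0]]
  ]
}}

```text
t: 14.05
eef_pos: [532.8, 128.7, 266.3]
tcp_rot: [-0.009, 0.33, 0.944, -0.002]
force: [0.4, 0.7, -1.5]
grip_width: 35.0
```

```bash
cat > st.py <<'E'
from cell import *
from h import *
from scipy.spatial.transform import Rotation as Ro
s=observe();q=s["tcp_rot"];M=Ro.from_quat([q[1],q[2],q[3],q[0]]).as_matrix()
e=s["eef_pos"];b=e[:2]+0.7*M[:2,0]+0.4*M[:2,1]
zz=M[:,2]
mid=b+zz[:2]*40
print("tcp",e.round(1),"yaw",np.degrees(np.arctan2(M[1,1],M[0,1])).round(2),"toolz",zz.round(4),"bore16",mid.round(1),"need",(np.array([524.8,125.7])-mid).round(1),"underside",(e[2]-97).round(1),"F",s["force"].round(1),"M",s["moment"].round(2),"grip",s["grip_width"].round(1),"v",abs(s["joint_velocities"]).max().round(3),"q",s["qpos"].round(3))
E
python3 st.py
```

```text
Traceback (most recent call last):
  File "st.py", line 8, in <module>
    print("tcp",e.round(1),"yaw",np.degrees(np.arctan2(M[1,1],M[0,1])).round(2),"toolz",zz.round(4),"bore16",mid.round(1),"need",(np.array([524.8,125.7])-mid).round(1),"underside",(e[2]-97).round(1),"F",s["force"].round(1),"M",s["moment"].round(2),"grip",s["grip_width"].round(1),"v",abs(s["joint_velocities"]).max().round(3),"q",s["qpos"].round(3))
                                                                                                                                                                                                                                                               ^^^^^^^^^^^^^^^^^^^^^
AttributeError: 'float' object has no attribute 'round'
```

```bash
sed -i 's/s\["grip_width"\].round(1)/round(s["grip_width"],1)/' st.py; python3 st.py
```

```text
tcp [532.8 128.7 266.3] yaw 51.42 toolz [-0.0185  0.0031 -0.9998] bore16 [531.7 129.6] need [-6.9 -3.9] underside 169.3 F [ 0.4  0.7 -1.5] M [ 0.07 -0.03  0.03] grip 35.0 v 0.021 q [ 0.178  0.389  1.86   0.008  0.91  -0.724]
```

{"method": "play_rows", "body": {
  "plan": [
    [[-0.003,-0.002,-0.01,-0.01,0],[-0.003,-0.002,-0.01,-0.01,0],[0,0,-0.01,0,0],[0,0,-0.01,0,0],[0,0,0,0,0],[0,0,0,0,0],[0,0,0,0,0]]
  ]
}}

```text
t: 14.75
eef_pos: [526.4, 122.8, 221.2]
tcp_rot: [-0.01, 0.342, 0.94, -0.002]
force: [-0.0, -0.5, -2.2]
grip_width: 35.0
```

```bash
python3 st.py
```

```text
tcp [526.4 122.8 221.2] yaw 50.03 toolz [-0.0203  0.0029 -0.9998] bore16 [525.3 123.7] need [-0.5  2. ] underside 124.2 F [-0.  -0.5 -2.2] M [0.01 0.02 0.03] grip 35.0 v 0.005 q [ 0.17   0.439  1.917  0.009  0.805 -0.709]
```

{"method": "play_rows", "body": {
  "plan": [
    [[-0.0005,0.001,-0.004,0,0],[0,0.001,-0.004,0,0],[0,0,0,0,0],[0,0,0,0,0]]
  ]
}}

```text
t: 15.15
eef_pos: [526.5, 125.2, 213.3]
tcp_rot: [-0.009, 0.342, 0.94, -0.002]
force: [-0.4, -0.2, -2.9]
grip_width: 35.3
```

```bash
python3 st.py; python3 - <<'E'
import cv2
from cell import *
import numpy as np
im=grab_frame("wrist")[:,:,::-1];cv2.imwrite("pics/w7.png",cv2.resize(im[180:380,170:390],(660,600),interpolation=3))
im=grab_frame("scene")[:,:,::-1];cv2.imwrite("pics/s7.png",cv2.resize(im[120:280,220:420],(750,600),interpolation=3))
E
```

```text
tcp [526.5 125.2 213.3] yaw 50.03 toolz [-0.0187  0.0032 -0.9998] bore16 [525.4 126.1] need [-0.6 -0.4] underside 116.3 F [-0.4 -0.2 -2.9] M [-0.   -0.1  -0.02] grip 35.3 v 0.005 q [ 0.174  0.45   1.923  0.009  0.786 -0.706]
```

View pics/w7.png

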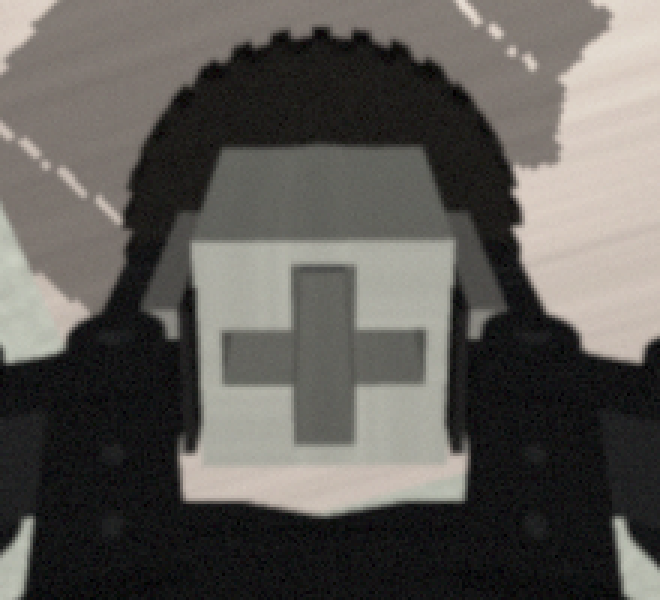

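View pics/s7.png

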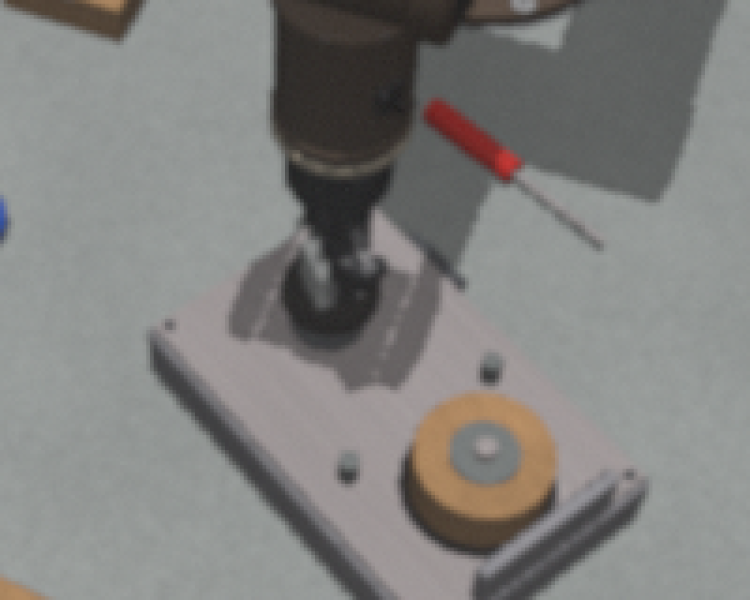

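The wheel is held square and sits above the spindle, and the bore cross is clear. I'll descend gently to test engagement.

{"method": "play_rows", "body": {
  "plan": [
    [[-0.0005,-0.0004,-0.003,0,0],[0,0,-0.003,0,0],[0,0,-0.003,0,0],[0,0,-0.003,0,0],[0,0,-0.002,0,0],[0,0,0,0,0]]
  ]
}}

```text
t: 15.85
eef_pos: [525.9, 124.7, 198.2]
tcp_rot: [-0.009, 0.342, 0.94, -0.002]
force: [0.1, 0.6, -2.6]
grip_width: 35.4
```

```bash
python3 st.py
```

```text
tcp [525.9 124.7 198.2] yaw 50.03 toolz [-0.0186  0.0032 -0.9998] bore16 [524.9 125.6] need [-0.1  0.1] underside 101.2 F [ 0.1  0.6 -2.6] M [ 0.01 -0.01 -0.  ] grip 35.4 v 0.001 q [ 0.173  0.471  1.936  0.009  0.751 -0.707]
```

The underside is 7 mm below the spindle top with no contact force, so the bore has meshed. I'll continue down.

{"method": "play_rows", "body": {
  "plan": [
    [[0,0,-0.003,0,0],[0,0,-0.003,0,0],[0,0,-0.003,0,0],[0,0,-0.003,0,0],[0,0,-0.003,0,0],[0,0,0,0,0]]
  ]
}}

```text
t: 16.45
eef_pos: [526.1, 124.7, 182.2]
tcp_rot: [-0.009, 0.342, 0.94, -0.002]
force: [-0.7, -0.3, 2.9]
grip_width: 35.3
```

```bash
python3 st.py
```

```text
tcp [526.1 124.7 182.2] yaw 50.03 toolz [-0.018   0.0033 -0.9998] bore16 [525.1 125.6] need [-0.3  0.1] underside 85.2 F [-0.7 -0.3  2.9] M [-0.09  0.11  0.07] grip 35.3 v 0.01 q [ 0.173  0.495  1.948  0.01   0.716 -0.707]
```

The plate is touched: force rose about 5.5 N at underside 85. Now I'll press to the stop with a firmer grip.

{"method": "play_rows", "body": {
  "plan": [
    [[0,0,-0.002,0,0],[0,0,-0.002,0,0],[0,0,-0.002,0,0],[0,0,-0.002,0,0]]
  ],
  "grip_force": 90
}}

```text
t: 16.85
eef_pos: [526.1, 124.8, 174.6]
tcp_rot: [-0.009, 0.342, 0.94, -0.001]
force: [-3.7, -0.9, 7.0]
grip_width: 34.8
```

```bash
python3 st.py
```

```text
tcp [526.1 124.8 174.6] yaw 50.03 toolz [-0.0175  0.0034 -0.9998] bore16 [525.1 125.7] need [-0.3  0. ] underside 77.6 F [-3.7 -0.9  7. ] M [-0.09  0.36 -0.1 ] grip 34.8 v 0.044 q [ 0.173  0.507  1.953  0.01   0.698 -0.708]
```

{"method": "play_rows", "body": {
  "plan": [
    [[0,0,-0.001,0,0],[0,0,-0.001,0,0],[0,0,-0.001,0,0]]
  ]
}}

```text
t: 17.15
eef_pos: [526.0, 124.8, 172.9]
tcp_rot: [-0.009, 0.342, 0.94, -0.001]
force: [-10.2, -2.1, 35.1]
grip_width: 34.7
```

```bash
python3 st.py
```

```text
tcp [526.  124.8 172.9] yaw 50.03 toolz [-0.0169  0.0036 -0.9999] bore16 [525.1 125.7] need [-0.3  0. ] underside 75.9 F [-10.2  -2.1  35.1] M [-0.47  1.46  0.02] grip 34.7 v 0.01 q [ 0.173  0.509  1.955  0.01   0.694 -0.708]
```

The wheel is on the stop, with underside 75.9 (76 expected) and the force rising sharply to 35 N. I'll ease the side load slightly and settle at a moderate push.

{"method": "play_rows", "body": {
  "plan": [
    [[-0.0004,0,-0.0007,0,0],[0,0,-0.0007,0,0]]
  ]
}}

```text
t: 17.35
eef_pos: [525.9, 124.8, 173.2]
tcp_rot: [-0.008, 0.342, 0.94, -0.001]
force: [-5.9, -2.0, 15.7]
grip_width: 35.0
```

```bash
python3 st.py; python3 - <<'E'
import cv2
from cell import *
im=grab_frame("wrist")[:,:,::-1];cv2.imwrite("pics/w8.png",im)
im=grab_frame("scene")[:,:,::-1];cv2.imwrite("pics/s8.png",im)
im=grab_frame("top")[:,:,::-1];cv2.imwrite("pics/t8.png",im)
E
python3 st.py
```

```text
tcp [525.9 124.8 173.2] yaw 50.04 toolz [-0.0153  0.0037 -0.9999] bore16 [525.  125.7] need [-0.2  0. ] underside 76.2 F [-5.9 -2.  15.7] M [-0.3   0.84 -0.01] grip 35.0 v 0.005 q [ 0.173  0.508  1.956  0.01   0.692 -0.708]
tcp [525.9 124.8 173.1] yaw 50.04 toolz [-0.0154  0.0037 -0.9999] bore16 [525.  125.7] need [-0.2  0. ] underside 76.1 F [-6.  -1.8 18. ] M [-0.26  0.76  0.02] grip 34.5 v 0.002 q [ 0.173  0.508  1.956  0.01   0.692 -0.708]
```

View pics/w8.png

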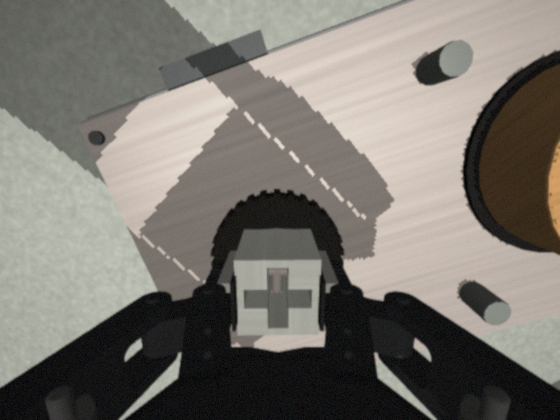

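View pics/s8.png

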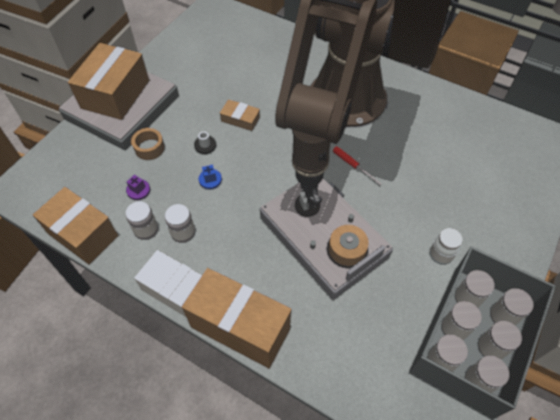

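The wrist view shows the spindle inside the bore near (277,283), and the scene view shows the other objects undisturbed. One more small push gives margin.

{"method": "play_rows", "body": {
  "plan": [
    [[-0.0003,0,-0.001,0,0],[-0.0002,0,-0.0011,0,0]]
  ]
}}

```text
t: 17.7
eef_pos: [525.7, 124.8, 172.9]
tcp_rot: [-0.007, 0.342, 0.94, -0.001]
force: [-10.0, -2.3, 30.7]
grip_width: 34.5
```

```bash
python3 st.py; python3 - <<'E'
import cv2,pickle
from cell import *
from h import *
s=observe();c=camera_info("wrist")
im=grab_frame("wrist")[:,:,::-1];cv2.imwrite("pics/w9.png",im)
cv2.imwrite("pics/w9c.png",cv2.resize(im[230:350,210:350],(700,600),interpolation=3))
a=cv2.imread("pics/top0.png");b=cv2.imread("pics/t8.png")
d=cv2.absdiff(a,b).max(2);
for n,(u,v) in dict(idler=(404,262),blue=(373,229),purple=(425,182),tape=(455,228),jar=(362,160),tin=(395,147),reel=(212,214),jar3=(138,271)).items(): print(n,(d[v-20:v+20,u-20:u+20]>40).sum())
E
python3 st.py
```

```text
tcp [525.7 124.8 172.9] yaw 50.05 toolz [-0.0136  0.0038 -0.9999] bore16 [524.9 125.7] need [-0.1  0. ] underside 75.9 F [-10.   -2.3  30.7] M [-0.45  1.21 -0.  ] grip 34.5 v 0.014 q [ 0.173  0.507  1.958  0.01   0.689 -0.707]
idler 0
blue 0
purple 0
tape 0
jar 0
tin 0
reel 194
jar3 0
tcp [525.7 124.8 173. ] yaw 50.05 toolz [-0.0135  0.0039 -0.9999] bore16 [524.9 125.7] need [-0.1  0. ] underside 76.0 F [-7.8 -2.3 26.2] M [-0.4   1.07 -0.02] grip 35.2 v 0.002 q [ 0.174  0.507  1.958  0.01   0.689 -0.707]
```

View pics/w9c.png

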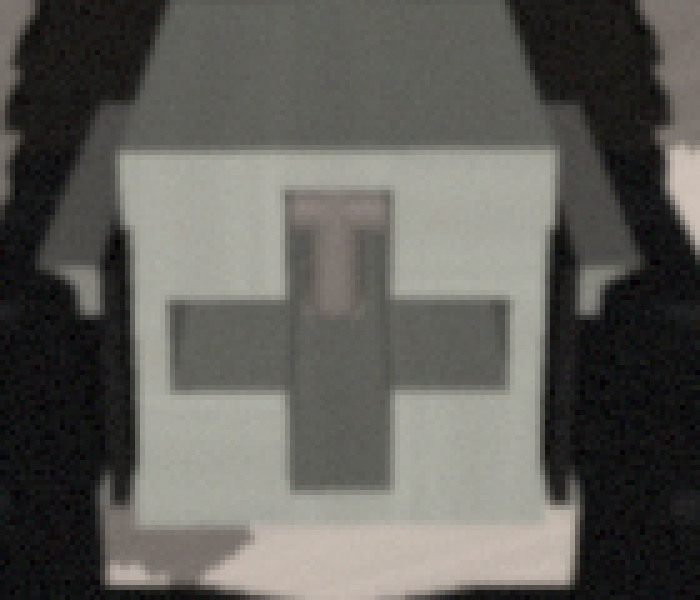

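The splines are visible inside the slot, centred in its width. The change of 194 pixels around the reel needs checking, since it may be shadow.

```bash
python3 - <<'E'
import cv2,numpy as np
a=cv2.imread("pics/top0.png");b=cv2.imread("pics/t8.png")
f=lambda i:cv2.resize(i[170:290,170:320],(400,320),interpolation=3)
cv2.imwrite("pics/tcmp.png",np.hstack([f(a),f(b)]))
E
```

```text
(no output)
```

View pics/tcmp.png

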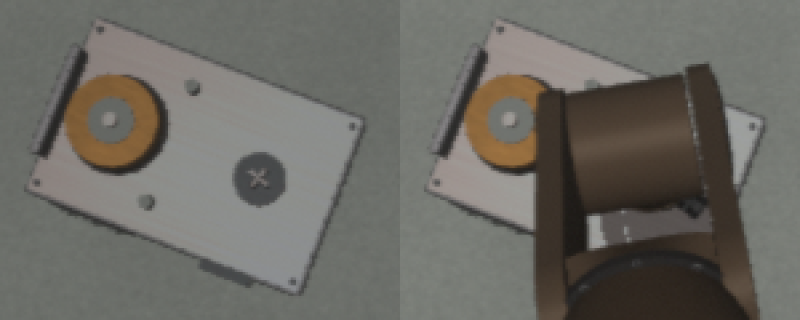

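The difference at the reel is only the arm covering part of it, and the reel and machine haven't moved. Handing in.

```bash
python3 - <<'E'
from cell import *
print(finish_job())
E
python3 st.py
```

```text
the job is handed in; nothing more can be done
None
the job is handed in; nothing more can be done
```

The feed wheel is on the machine's spindle, pressed to the stop and still held there by the gripper. I handed the job in at about 17.8 s; no verdict was given.

**What I did:** I took the black wheel with the square boss, not the round-boss idler or the blue and purple look-alikes. I turned it about 43° to match the spindle, meshed the cross bore on the splines without contact force, and pressed the spring plate down.

**Last checks:**
- **Seated:** the wheel's underside was at about 76.0 mm, which is where the stop should be.
- **Push:** the upward force was about 26 N. It rose sharply at that height, well above the spring's 11 N.
- **Grip:** the opening was 35 mm with a 90 N grip setting, and the wheel had not visibly slipped.
- **Meshed:** the wrist view showed the splines inside the slot.
- **Other objects:** the checked patches at the idler, blue and purple wheels, tape, jars and tin matched the start picture. The only change found was at the reel, where the arm covers part of it.

**Imperfect:** the tool kept a tilt of about 0.8° (1.8° at worst), which my moves could not fully remove. A side force of about 8 N remained on the wheel.

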